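# Seat the ceramic disc in its nest and swing the clip over it

## Task

With the fingertips, push the loose white ceramic disc across the dark plate until it drops flat into the round recess; do not pick it up. Then push the red peg to swing the brass clip round against its stop, so that the clip lies over the edge of the seated disc. Leave the vial, the small steel post and the USB stick as they stand.

Things in the scene. Friction and masses are not known exactly. Their poses are not given: they have to be found in the camera images.
- nest: dark steel specimen plate fixed to the table, 180 x 100 mm and 22 mm thick, flat top. Origin: centre of its underside, on the table. Its x axis runs along the 180 mm side, from the end where the disc starts towards the clip's end; z up. It stands in varying places and yaw.
- recess (a point): centre of the mouth of the round blind recess, level with the plate's top (22 mm above the table), 20 mm from the plate's centre along its +x. Recess 43 mm in diameter, 7 mm deep, with a slightly chamfered mouth and a bright machined floor.
- disc_center (a point): centre, half-way up, of the loose white ceramic disc, 40 mm in diameter, 8 mm thick, about 28 to 56 g. It starts lying flat on the plate's top (centre 26 mm above the table). Seated in the recess, its centre is 19 mm above the table and it stands 1 mm proud of the plate.
- clip (a joint): angle (rad) of the brass retaining clip about its upright pivot. 0: at its stop, pointing along the plate's -x over the recess's edge; it grows as the clip swings open, clockwise seen from above (towards the plate's +y, then its +x), at most 2.4. It starts open. It turns with light friction (about 1 N at the peg) and stays where left.
- clip_pivot (a point): pivot axis of the clip, at the height of the plate's top (22 mm above the table), 50 mm from the recess's centre along the plate's +x. The pivot's head is 15 mm wide and reaches 12 mm above the plate.
- clip_peg (a point): mid-height of the upright red peg near the clip's free end, by which the clip is pushed: 8 mm in diameter, from 6 to 28 mm above the plate's top (this point 17 mm above it), 32 mm from the pivot axis. The clip is a brass bar 12 mm wide, occupying 3 to 6 mm above the plate's top and reaching 44 mm from the pivot, so that it passes over the seated disc but not over a disc that still lies on the plate.
- vial_0: small glass vial with a white cap, 21 mm wide and 44 mm tall, standing on the table beside the plate; to be left alone. Origin at its foot.
- post_1: small steel post, 13 mm in diameter, 50 mm tall, standing on the table beside the plate; to be left alone. Origin at its foot.
- usb_stick: USB stick, 17 x 52 x 8 mm, lying on the table on the other side of the plate; to be left alone. Origin at its underside.
Not all that is in view belongs to the job. What is shaped like the part that bears disc_center but purple is not meant. Of the things that look like the nest, the larger one is meant.

How it is judged:
On the way, in this order (a step that is already met when the one before it is completed fails the run):
1. the disc has dropped flat into the recess while the clip is still open (z of disc_center in the frame of nest below 0.0205 m and horizontal distance between disc_center and recess below 0.004 m and angle between disc_center's own z axis and vertical below 0.08 rad and value of joint clip above 0.7 rad), for 0.2 s.
2. the clip is swung to its stop over the seated disc (value of joint clip below 0.15 rad and z of disc_center in the frame of nest below 0.0205 m), for 0.2 s.
At the end, for the whole second after the job is handed in: The disc lies flat in the recess (centre within 1.5 mm of its seated height and 4 mm of the recess's axis, tilt under 0.08 rad, at rest) and the clip is within 0.15 rad of its stop (all of step 2 and horizontal distance between disc_center and recess below 0.004 m and angle between disc_center's own z axis and vertical below 0.08 rad and linear speed of disc below 0.01 m/s); the robot touches nothing.
It fails at once if the disc is lifted (its centre rises more than 6 mm above where it lies on the plate) (z of disc_center in the frame of nest above 0.032 m).
It fails at once if the vial, the post or the USB stick is moved by more than 15 mm or one of the upright two is tipped over (distance of any of vial_0, post_1, usb_stick from where it was at the start of the episode above 0.015 m or angle between any of vial_0, post_1's own z axis and vertical above 0.5 rad).
It also fails if it takes over 48 s, if anything falls off the work surface, if the arm or the gripper's body presses on something with over 40 N, if the wrist force passes 120 N, or if a joint passes its speed limit or range.

## Robot

A 6-joint arm with a two-finger parallel gripper is mounted at the origin on a cart in front of the work surface, level with it; the furniture and walls round the work are solid. World frame = base frame: x ahead of the robot, y to its left, z up, the work surface at z = 0. Lengths are in m, angles in rad, forces in N, time in s.
With the tool pointing down it reaches from about 0.275 to 0.85 m from the base axis. Payload 19 kg.
Tool frame: the origin (TCP) lies on the mounting face of the last link; the fingertips stand 173 mm ahead of it and the grasp point (between the pads) lies 155 mm ahead of it; z points along the fingers, y is the direction in which the jaws open and shut (so a half turn about z gives the same grasp; the last joint's range is limited). The gripper opens to 85 mm and grips with 20 to 120 N. Pads are 22 mm wide; open, the fingers measure 114 mm over their backs; the gripper's body (76 mm by 85 mm) begins 54 mm behind the grasp point. The pads swing forward as they close: fully open they stand 13 mm farther back than shut.
Start: joints at [-1.393, 0.15, 1.437, -0, 1.554, -0.134], TCP at [0.176, -0.547, 0.405] pointing down, gripper open.
Joint ranges: [-2.8, 2.8], [-0.68, 2.1], [0.12, 2.68], [-1.39, 4.53], [0.16, 2.79], [-2.81, 2.81]. Speed limits (rad/s): [1.89, 1.89, 2.22, 3.01, 3.01, 3.01].

## Interface

Orientations are given as a 3x3 rotation matrix whose columns are the frame's x, y, z axes.
In Python, from rig import bot gives the robot as it stands.
- The arm moves only by the tool drive_tool, never from a script. Its argument "increments" is a list of rows, each an object of numbers: "wx", "wy", "wz": the turn, a rotation vector about the tool's x, y, z in degrees; "x", "y", "z": the shift along the tool's x, y, z in m; "jaw": the closure, from -1 (fully open) to 1 (shut), so that 0 is half open. A call has 1 to 12 rows; each row shifts and turns the commanded pose from where the row before left it, along the tool's axes as they then stand; what a row does not reach is not made up. A row lasts 1/8 s, in which the tool goes at most 62.5 mm and 10.7 degrees, less where a joint would pass 70% of its speed; a pose out of reach is approached as far as the arm can. A call is refused whole if a number of a shift passes 0.0625 or a number of a turn 10.7, either way. A call with a gripper value outside its range is refused whole. The fingers move at their own pace and stop on an object; "grip_force" is the grip in N (left out, the last holds). Time passes only in rows, so rows that do not move let the fingers close. It gives the time, the measured TCP pose, the force and the opening at its end, in the units of the state.
- bot.read_state(): the state, without advancing time (a new reading comes with each control period).
- bot.grab_frame(name): name is "scene" or "top" or "wrist"; returns the picture (480x640x3 uint8, blue, green, red); there is no depth.
- bot.calibration(name): a dict with "K" (3x3 intrinsics, pixels), "extrinsics" (4x4, takes a point from camera to world coordinates); the wrist camera has in their place "mount" (4x4, takes a point from camera to tool coordinates, whose origin is the TCP and whose axes are the flange's). Camera axes: x right, y up, looking along -z (the intrinsics and any distortion apply to the point x, -y, -z); pixel columns grow to the right and rows downward; lengths in m; the calibration is good to about 2 mm. A picture is of the moment at which its call begins: read the wrist's pose just before it. calibration takes no time and is no camera call.
- bot.job_done(): hands the job in, once; it reports no verdict.
Trained networks look in the newest picture that a camera, given by its name, has taken for a name from the list of things; names that differ only in an ending like _2 or _b are one class to them, and where a whole thing is asked for, a point or a joint stands for the part that bears it (a point fixed in the world has none). Each returns a list of dicts, best first, with "confidence" (0 to 1); they miss things now and then, are a little off and sometimes report something else, mostly with a low value. They report only what shows in the picture. A call takes as long as a camera call. They do not tell look-alikes from the thing itself.
- bot.trace(target, camera): "mask" (480x640 bool, what is visible of it) and "box" ([left, top, right, bottom] in pixels, round what is visible of it).
The state is a dict: "time": time; "joints": joint angles; "qvel": joint speeds; "joint_torque": joint torques, N m; "ee_pos": TCP position; "orientation": TCP orientation; "contact_force": force on the tool from outside, world axes, zero at the start; "torque": the same for the moment, N m; "width": finger opening in m.
Only numpy, scipy, OpenCV 4.12 (cv2) and the standard library are available. Lean on these libraries where they do the work, as an engineer would, in place of code of your own. Each camera call takes 0.05 s, during which the arm holds its last target. There are 200 camera calls.

## Working session

There is one attempt and no reset: what is moved stays moved. The work goes in short steps, Python scripts to look and compute and a tool call to move; the robot and the scene stay as the last step left them, time stands still between calls to the robot, and variables do not carry over. Pictures are saved under pics/ and viewed, about 8 in all and at most 12, crops included, and the job is handed in when it is done.

Besides the shell and the picture viewer there is one more tool, called after "Request:" as name([rows], argument=value, ...), one row to a line, values as JSON. drive_tool: Moves the arm, as the interface text tells. Its arguments: {"type":"object","properties":{"increments":{"type":"array"},"grip_force":{"type":"number"}},"required":["increments"]}

```bash
mkdir -p pics; ls; cat > h.py <<'E'
import numpy as np, cv2
from rig import bot
def cam(name):
    c=bot.calibration(name); K=np.array(c["K"])
    if "extrinsics" in c: T=np.array(c["extrinsics"])
    else:
        s=bot.read_state(); T=np.eye(4); T[:3,:3]=np.array(s["orientation"]); T[:3,3]=s["ee_pos"]; T=T@np.array(c["mount"])
    return K,T,c
def px2w(K,T,px,z):
    px=np.atleast_2d(np.array(px,float)); d=np.c_[(px[:,0]-K[0,2])/K[0,0],-(px[:,1]-K[1,2])/K[1,1],-np.ones(len(px))]@T[:3,:3].T
    o=T[:3,3]; return o+d*((z-o[2])/d[:,2])[:,None]
def w2px(K,T,p):
    q=(np.atleast_2d(p)-T[:3,3])@T[:3,:3]; q=q*[1,-1,-1]; q=q@K.T; return q[:,:2]/q[:,2:]
E
python3 - <<'E'
from h import *
for n in ["top","scene"]:
    im=bot.grab_frame(n); cv2.imwrite(f"pics/{n}.png",im); K,T,c=cam(n); print(n,c)
    for t in ["nest","disc_center","clip","clip_peg","vial_0","post_1","usb_stick"]:
        for r in bot.trace(t,n): 
            m=np.argwhere(r["mask"]).mean(0)[::-1]; print(t,round(r["confidence"],2),r["box"],m.round(1),px2w(K,T,m,0.022).round(3))
    
print(bot.calibration("wrist"),bot.read_state())
E
```

```text
pics
top {'K': array([[493.07742679,   0.        , 330.12956002],
       [  0.        , 493.07742679, 239.09082549],
       [  0.        ,   0.        ,   1.        ]]), 'extrinsics': array([[-0.02744095,  0.99368264, -0.10882004,  0.50939008],
       [-0.99960882, -0.02786594, -0.00238637, -0.01787334],
       [-0.00540366,  0.10871198,  0.9940586 ,  0.89883553],
       [ 0.        ,  0.        ,  0.        ,  1.        ]])}
nest 0.97 [350.7, 200.9, 459.8, 304.3] [407.8 249.7] [[ 0.582 -0.154  0.022]]
nest 0.67 [251.5, 167.3, 325.2, 246.6] [287.3 206.7] [[0.666 0.06  0.022]]
nest 0.49 [359.4, 211.5, 373.9, 242.0] [366.3 228.3] [[ 0.623 -0.081  0.022]]
disc_center 0.71 [315.2, 271.8, 336.0, 296.2] [322.8 286. ] [[ 0.522 -0.     0.022]]
disc_center 0.58 [376.3, 252.7, 399.9, 275.9] [387.  264.3] [[ 0.557 -0.116  0.022]]
clip 0.74 [429.5, 200.5, 440.5, 229.9] [434.  214.8] [[ 0.644 -0.203  0.022]]
clip 0.44 [295.4, 179.1, 306.2, 196.8] [299.5 188. ] [[0.7   0.037 0.022]]
clip_peg 0.58 [293.5, 181.5, 305.8, 196.6] [298.6 189.1] [[0.698 0.039 0.022]]
clip_peg 0.53 [428.0, 201.8, 440.4, 2
[... 2361 characters left out ...]
-3.72512874e-05,
        1.55379782e+00, -1.33948602e-01]), 'qvel': array([-0.0016528 , -0.00181822, -0.00120051,  0.00071113,  0.00039687,
        0.00013127]), 'joint_torque': array([ 2.23987088e-03, -7.12746191e+01, -5.71025062e+01,  1.07919084e-04,
        1.33819005e-03,  4.93212247e-05]), 'ee_pos': array([ 0.1763646 , -0.54727581,  0.40468678]), 'orientation': array([[ 9.51800630e-01,  3.06717391e-01, -4.83562556e-05],
       [ 3.06717394e-01, -9.51800629e-01,  5.85107364e-05],
       [-2.80792540e-05, -7.05222605e-05, -9.99999997e-01]]), 'contact_force': array([ 0.05885096, -0.33797594,  1.13052949]), 'torque': array([0.00963064, 0.00597906, 0.02844233]), 'width': 0.08559299341064279}
```

```bash
python3 - <<'E'
import cv2,numpy as np
a=cv2.imread("pics/top.png")[150:330,235:485]; a=cv2.resize(a,(800,576),interpolation=cv2.INTER_CUBIC); cv2.imwrite("pics/topc.png",a)
E
```

```text
(no output)
```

View pics/topc.png

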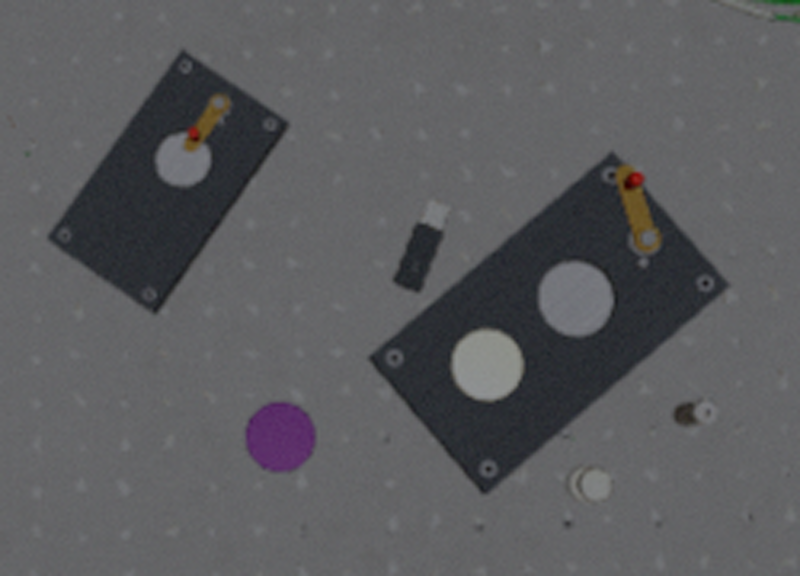

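```bash
python3 - <<'E'
from h import *
K,T,c=cam("top")
f=lambda p,z:px2w(K,T,np.array(p,float)/3.2+[235,150],z)
C=f([(613,153),(727,285),(485,493),(370,358)],.022);print(C.round(4),[np.linalg.norm(C[i]-C[i-1]).round(4) for i in range(4)])
m=C.mean(0);u=(C[0]+C[1]-C[2]-C[3])/2;yaw=np.arctan2(u[1],u[0]);print("centre",m,"yaw",np.degrees(yaw))
R=m[:2]+.02*np.array([np.cos(yaw),np.sin(yaw)]);print("recess pred",R)
for n,p,z in [("recess",(576,299),.015),("disc",(487,365),.03),("pivot",(648,239),.034),("peg",(633,181),.05),("vialcap",(596,484),.044),("post",(705,411),.05),("usb",(421,247),.008)]:
    w=f(p,z)[0]; d=w[:2]-m[:2]; print(n,w.round(4),"nest",[round(d@[np.cos(yaw),np.sin(yaw)],4),round(d@[-np.sin(yaw),np.cos(yaw)],4)])
E
```

```text
[[ 0.6754 -0.1917  0.022 ]
 [ 0.5988 -0.2516  0.022 ]
 [ 0.4874 -0.112   0.022 ]
 [ 0.5636 -0.0511  0.022 ]] [np.float64(0.1796), np.float64(0.0972), np.float64(0.1785), np.float64(0.0975)]
centre [ 0.5813015  -0.15159797  0.022     ] yaw -51.457883603677885
recess pred [ 0.59376329 -0.16724098]
recess [ 0.594  -0.1682  0.015 ] nest [np.float64(0.0209), np.float64(-0.0004)]
disc [ 0.5574 -0.1151  0.03  ] nest [np.float64(-0.0434), np.float64(0.0041)]
pivot [ 0.6243 -0.2063  0.034 ] nest [np.float64(0.0696), np.float64(-0.0004)]
peg [ 0.6543 -0.1962  0.05  ] nest [np.float64(0.0804), np.float64(0.0293)]
vialcap [ 0.4912 -0.1694  0.044 ] nest [np.float64(-0.0422), np.float64(-0.0816)]
post [ 0.5285 -0.2285  0.05  ] nest [np.float64(0.0272), np.float64(-0.0893)]
usb [ 0.6269 -0.0827  0.008 ] nest [np.float64(-0.0255), np.float64(0.0786)]
```

```bash
cat >> h.py <<'E'
def plan(dst,dang,n):
    "rows to reach world dst turning tool x by dang deg (ccw from above), vertical tool"
    s=bot.read_state(); R=np.array(s["orientation"]); d=(np.array(dst)-s["ee_pos"])/n
    a=np.degrees(np.arctan2(R[1,0],R[0,0])); print("t",s["time"],"pos",np.round(s["ee_pos"],4),"xang",a.round(2),"F",np.round(s["contact_force"],1),"w",round(s["width"],4))
    for k in range(n):
        t=np.radians(a+dang*k/n); X=np.array([np.cos(t),np.sin(t),0]);Y=np.array([np.sin(t),-np.cos(t),0])
        print('{"x":%.4f,"y":%.4f,"z":%.4f,"wz":%.2f}'%(d@X,d@Y,-d[2],-dang/n),end=",")
    print()
E
python3 -c "
from h import *
plan((.532,-.078,.28),-73.1,12)"
```

```text
t 0.8 pos [ 0.1764 -0.5473  0.4047] xang 17.86 F [ 0.1 -0.3  1.1] w 0.0856
{"x":0.0402,"y":-0.0281,"z":0.0104,"wz":6.09},{"x":0.0370,"y":-0.0322,"z":0.0104,"wz":6.09},{"x":0.0334,"y":-0.0360,"z":0.0104,"wz":6.09},{"x":0.0294,"y":-0.0393,"z":0.0104,"wz":6.09},{"x":0.0250,"y":-0.0422,"z":0.0104,"wz":6.09},{"x":0.0204,"y":-0.0446,"z":0.0104,"wz":6.09},{"x":0.0155,"y":-0.0465,"z":0.0104,"wz":6.09},{"x":0.0105,"y":-0.0479,"z":0.0104,"wz":6.09},{"x":0.0054,"y":-0.0488,"z":0.0104,"wz":6.09},{"x":0.0002,"y":-0.0491,"z":0.0104,"wz":6.09},{"x":-0.0050,"y":-0.0488,"z":0.0104,"wz":6.09},{"x":-0.0102,"y":-0.0480,"z":0.0104,"wz":6.09},
```

Request:
drive_tool([
  {"x":0.0402,"y":-0.0281,"z":0.0104,"wz":6.09,"jaw":0.29},
  {"x":0.037,"y":-0.0322,"z":0.0104,"wz":6.09,"jaw":0.29},
  {"x":0.0334,"y":-0.036,"z":0.0104,"wz":6.09,"jaw":0.29},
  {"x":0.0294,"y":-0.0393,"z":0.0104,"wz":6.09,"jaw":0.29},
  {"x":0.025,"y":-0.0422,"z":0.0104,"wz":6.09,"jaw":0.29},
  {"x":0.0204,"y":-0.0446,"z":0.0104,"wz":6.09,"jaw":0.29},
  {"x":0.0155,"y":-0.0465,"z":0.0104,"wz":6.09,"jaw":0.29},
  {"x":0.0105,"y":-0.0479,"z":0.0104,"wz":6.09,"jaw":0.29},
  {"x":0.0054,"y":-0.0488,"z":0.0104,"wz":6.09,"jaw":0.29},
  {"x":0.0002,"y":-0.0491,"z":0.0104,"wz":6.09,"jaw":0.29},
  {"x":-0.005,"y":-0.0488,"z":0.0104,"wz":6.09,"jaw":0.29},
  {"x":-0.0102,"y":-0.048,"z":0.0104,"wz":6.09,"jaw":0.29},
], grip_force=30)

```text
schema error: expected keys wx, wy, wz, x, y, z, jaw
```

Request:
drive_tool([
  {"x":0},
  {"x":0},
])

```text
schema error: expected keys wx, wy, wz, x, y, z, jaw
```

```bash
cat > look.py <<'E'
import sys
from h import *
n=sys.argv[1]; out=sys.argv[2]
s=bot.read_state(); im=bot.grab_frame(n); K,T,c=cam(n)
cv2.imwrite(f"pics/{out}.png",im)
m=np.array([.5813,-.1516]);yaw=np.radians(-51.46);u=np.array([np.cos(yaw),np.sin(yaw)]);v=np.array([-u[1],u[0]])
for t,z in [("disc_center",.026),("clip_peg",.039),("nest",.022)]:
    for r in bot.trace(t,n)[:2]:
        q=np.argwhere(r["mask"]).mean(0)[::-1]; w=px2w(K,T,q,z)[0]; d=w[:2]-m; print(t,round(r["confidence"],2),r["box"],q.round(1),w.round(4),"nest",(d@u).round(4),(d@v).round(4))
print(s["time"],np.round(s["ee_pos"],4),np.round(s["orientation"],3).tolist(),s["contact_force"].round(1),round(s["width"],4),np.round(s["joints"],2))
E
python3 look.py wrist w1
```

```text
0.8 [ 0.1764 -0.5473  0.4047] [[0.952, 0.307, -0.0], [0.307, -0.952, 0.0], [-0.0, -0.0, -1.0]] [ 0.1 -0.3  1.1] 0.0856 [-1.39  0.15  1.44 -0.    1.55 -0.13]
```

View pics/w1.png

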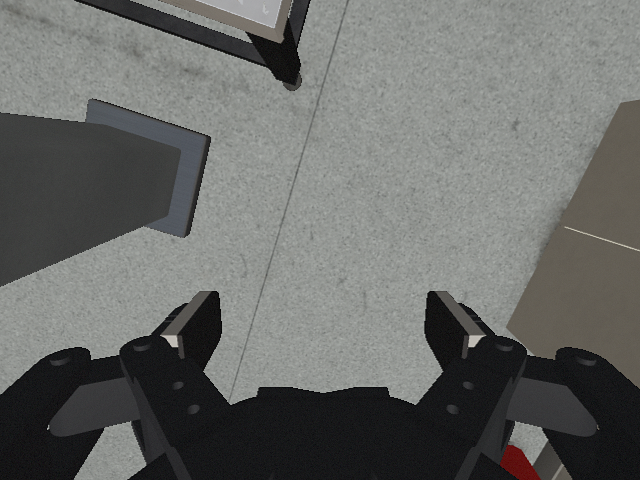

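The wrist picture only shows the floor and the open fingers, because the move was refused: every key has to be given. I'll repeat the move with all keys.

Request:
drive_tool([
  {"wx":0,"wy":0,"x":0.0402,"y":-0.0281,"z":0.0104,"wz":6.09,"jaw":0.29},
  {"wx":0,"wy":0,"x":0.037,"y":-0.0322,"z":0.0104,"wz":6.09,"jaw":0.29},
  {"wx":0,"wy":0,"x":0.0334,"y":-0.036,"z":0.0104,"wz":6.09,"jaw":0.29},
  {"wx":0,"wy":0,"x":0.0294,"y":-0.0393,"z":0.0104,"wz":6.09,"jaw":0.29},
  {"wx":0,"wy":0,"x":0.025,"y":-0.0422,"z":0.0104,"wz":6.09,"jaw":0.29},
  {"wx":0,"wy":0,"x":0.0204,"y":-0.0446,"z":0.0104,"wz":6.09,"jaw":0.29},
  {"wx":0,"wy":0,"x":0.0155,"y":-0.0465,"z":0.0104,"wz":6.09,"jaw":0.29},
  {"wx":0,"wy":0,"x":0.0105,"y":-0.0479,"z":0.0104,"wz":6.09,"jaw":0.29},
  {"wx":0,"wy":0,"x":0.0054,"y":-0.0488,"z":0.0104,"wz":6.09,"jaw":0.29},
  {"wx":0,"wy":0,"x":0.0002,"y":-0.0491,"z":0.0104,"wz":6.09,"jaw":0.29},
  {"wx":0,"wy":0,"x":-0.005,"y":-0.0488,"z":0.0104,"wz":6.09,"jaw":0.29},
  {"wx":0,"wy":0,"x":-0.0102,"y":-0.048,"z":0.0104,"wz":6.09,"jaw":0.29},
], grip_force=30)

```text
time: 2.5
ee_pos: [0.5328, -0.0765, 0.2797]
orientation: [[0.568, -0.823, 0.0], [-0.823, -0.568, -0.0], [0.0, -0.0, -1.0]]
contact_force: [1.1, -0.4, 0.3]
width: 0.0307
```

Request:
drive_tool([
  {"wx":0,"wy":0,"wz":0,"x":0,"y":0,"z":0,"jaw":0.29},
  {"wx":0,"wy":0,"wz":0,"x":0,"y":0,"z":0,"jaw":0.29},
])

```text
time: 2.75
ee_pos: [0.5319, -0.0782, 0.2799]
orientation: [[0.572, -0.82, -0.0], [-0.82, -0.572, -0.0], [-0.0, 0.0, -1.0]]
contact_force: [-0.4, 0.0, 0.0]
width: 0.0304
```

```bash
python3 look.py wrist w2
```

```text
disc_center 0.76 [285.0, 306.4, 298.2, 345.7] [292.9 326.7] [ 0.516  -0.0191  0.026 ] nest -0.1443 0.0315
disc_center 0.71 [292.1, 154.5, 351.7, 211.2] [320.2 181.4] [ 0.5592 -0.1164  0.026 ] nest -0.0413 0.0047
clip_peg 0.82 [8.5, 220.2, 49.1, 269.3] [ 27.6 247.4] [0.6902 0.0243 0.039 ] nest -0.0698 0.1948
nest 0.73 [229.6, 0.5, 406.2, 252.9] [322.8 115. ] [ 0.5812 -0.151   0.022 ] nest -0.0005 0.0003
nest 0.64 [0.0, 186.3, 154.1, 379.5] [ 68.6 283.4] [0.6656 0.0458 0.022 ] nest -0.1018 0.1889
2.75 [ 0.5319 -0.0782  0.2799] [[0.572, -0.82, -0.0], [-0.82, -0.572, -0.0], [-0.0, 0.0, -1.0]] [-0.4  0.   0. ] 0.0304 [-0.29  0.15  1.7  -0.    1.3   2.24]
```

View pics/w2.png

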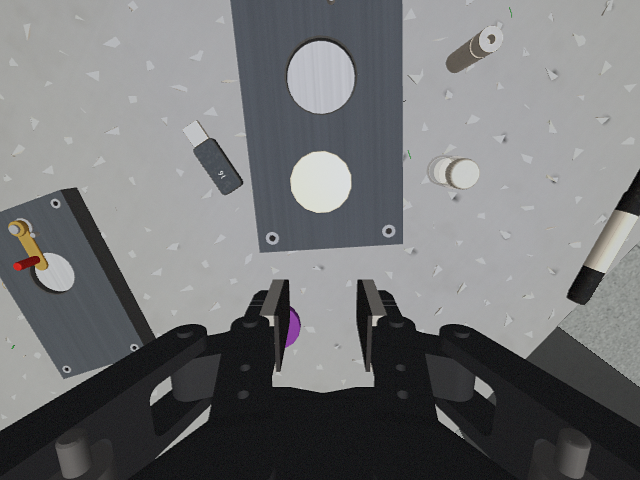

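```bash
python3 - <<'E'
from h import *
im=cv2.imread("pics/w2.png"); K,T,c=cam("wrist")
s=bot.read_state();R=np.array(s["orientation"])
g=im.min(2)
for n,(x,y),z,th in [("disc",(321,182),.03,None),("recess",(321,76),.022,None)]:
    b=cv2.GaussianBlur(g,(5,5),0)[y-45:y+45,x-45:x+45]; t,bw=cv2.threshold(b,0,255,cv2.THRESH_OTSU)
    cs,_=cv2.findContours(bw,cv2.RETR_EXTERNAL,cv2.CHAIN_APPROX_NONE); k=max(cs,key=cv2.contourArea).reshape(-1,2)+[x-45,y-45]
    w=px2w(K,T,k,z)[:,:2]; (cx,cy),r=cv2.minEnclosingCircle(w.astype(np.float32)*1000)
    A=np.c_[2*w,np.ones(len(w))];q=np.linalg.lstsq(A,(w**2).sum(1),rcond=None)[0]; rad=np.sqrt(q[2]+q[:2]@q[:2])
    d=np.r_[q[:2],0]-s["ee_pos"]; print(n,t,q[:2].round(4),rad,"tool",(R.T@d)[:2].round(4),len(k))
E
```

```text
disc 147.0 [ 0.559  -0.1167] 0.01908118650527637 tool [ 0.0465 -0.0008] 172
recess 133.0 [ 0.5946 -0.1681] 0.02016788552442237 tool [ 0.1091 -0.0007] 196
```

Request:
drive_tool([
  {"wx":0,"wy":0,"wz":0,"x":0.006,"y":-0.0007,"z":0.03,"jaw":0.29},
  {"wx":0,"wy":0,"wz":0,"x":0.006,"y":0,"z":0.03,"jaw":0.29},
  {"wx":0,"wy":0,"wz":0,"x":0,"y":0,"z":0.015,"jaw":0.29},
  {"wx":0,"wy":0,"wz":0,"x":0,"y":0,"z":0.005,"jaw":0.29},
  {"wx":0,"wy":0,"wz":0,"x":0,"y":0,"z":0,"jaw":0.29},
  {"wx":0,"wy":0,"wz":0,"x":0,"y":0,"z":0,"jaw":0.29},
])

```text
time: 3.7
ee_pos: [0.5397, -0.0875, 0.2009]
orientation: [[0.571, -0.821, 0.001], [-0.821, -0.571, -0.0], [0.001, -0.001, -1.0]]
contact_force: [0.0, -0.1, 0.4]
width: 0.0302
```

Request:
drive_tool([
  {"wx":0,"wy":0,"wz":0,"x":0,"y":0,"z":0.001,"jaw":0.29},
  {"wx":0,"wy":0,"wz":0,"x":0,"y":0,"z":0.001,"jaw":0.29},
])

```text
time: 3.95
ee_pos: [0.5395, -0.0875, 0.1981]
orientation: [[0.571, -0.821, 0.0], [-0.821, -0.571, -0.0], [0.0, -0.0, -1.0]]
contact_force: [-0.4, -0.0, 0.9]
width: 0.0305
```

Request:
drive_tool([
  {"wx":0,"wy":0,"wz":0,"x":0,"y":0,"z":0.001,"jaw":0.29},
  {"wx":0,"wy":0,"wz":0,"x":0,"y":0,"z":0,"jaw":0.29},
])

```text
time: 4.2
ee_pos: [0.5394, -0.0875, 0.1968]
orientation: [[0.57, -0.821, -0.0], [-0.821, -0.57, 0.0], [-0.0, 0.0, -1.0]]
contact_force: [0.3, -0.6, 0.3]
width: 0.0302
```

```bash
python3 look.py wrist w3 | tail -1; python3 look.py scene s3; python3 -c "
import cv2
a=cv2.imread('pics/w3.png');b=cv2.imread('pics/s3.png')[150:290,280:440]
b=cv2.resize(b,(400,350),interpolation=cv2.INTER_CUBIC);a=cv2.resize(a,(400,300));b=b[:350]
import numpy as np
cv2.imwrite('pics/c3.png',np.hstack([np.vstack([a,np.zeros((50,400,3),np.uint8)]),b]))"
```

```text
4.2 [ 0.5394 -0.0875  0.1968] [[0.57, -0.821, -0.0], [-0.821, -0.57, 0.0], [-0.0, 0.0, -1.0]] [ 0.3 -0.6  0.3] 0.0302 [-0.3   0.25  1.76  0.    1.13  2.23]
disc_center 0.97 [327.7, 279.2, 354.7, 300.3] [341.4 287. ] [0.5151 0.0139 0.026 ] nest -0.1707 0.0514
disc_center 0.84 [355.2, 218.0, 374.1, 238.8] [362.1 226.7] [ 0.5551 -0.119   0.026 ] nest -0.0418 -0.0002
clip_peg 0.61 [234.3, 242.2, 246.3, 257.6] [237.8 249.2] [0.6909 0.048  0.039 ] nest -0.0878 0.2101
clip_peg 0.54 [328.6, 168.3, 342.6, 182.6] [335.8 176.4] [ 0.6558 -0.1951  0.039 ] nest 0.0805 0.0312
nest 0.86 [321.3, 172.5, 397.8, 258.6] [358.2 232.8] [ 0.5549 -0.106   0.022 ] nest -0.0521 0.0078
nest 0.69 [214.0, 234.9, 281.3, 309.7] [245.7 272.9] [0.6592 0.0702 0.022 ] nest -0.1249 0.1991
4.4 [ 0.5395 -0.0875  0.1969] [[0.57, -0.821, -0.0], [-0.821, -0.57, 0.0], [-0.0, -0.0, -1.0]] [-0.2  0.2 -0.1] 0.0302 [-0.3   0.25  1.76  0.    1.13  2.23]
```

View pics/c3.png

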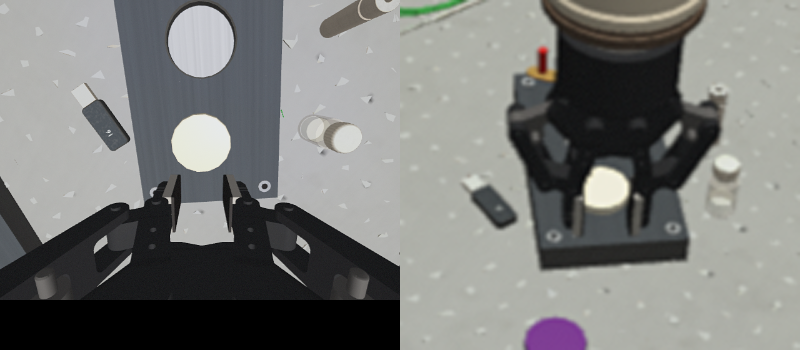

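Left (wrist): the two fingertips stand behind the disc, which is at (201,142), with the recess beyond it at (201,41). Right (scene): the fingers are on the plate at its near end, clear of the vial and the USB stick.

Request:
drive_tool([
  {"wx":0,"wy":0,"wz":0,"x":0,"y":0,"z":0.001,"jaw":0.29},
  {"wx":0,"wy":0,"wz":0,"x":0,"y":0,"z":0,"jaw":0.29},
])

```text
time: 4.85
ee_pos: [0.5394, -0.0875, 0.1958]
orientation: [[0.571, -0.821, -0.0], [-0.821, -0.571, 0.0], [-0.0, 0.0, -1.0]]
contact_force: [0.4, -0.1, 0.4]
width: 0.0303
```

Request:
drive_tool([
  {"wx":0,"wy":0,"wz":0,"x":0,"y":0,"z":0.0008,"jaw":0.29},
  {"wx":0,"wy":0,"wz":0,"x":0,"y":0,"z":0,"jaw":0.29},
])

```text
time: 5.1
ee_pos: [0.5394, -0.0875, 0.1951]
orientation: [[0.57, -0.821, -0.0], [-0.821, -0.57, 0.0], [-0.0, 0.0, -1.0]]
contact_force: [0.9, 0.8, -0.6]
width: 0.0303
```

Request:
drive_tool([
  {"wx":0,"wy":0,"wz":0,"x":0.006,"y":0,"z":0,"jaw":0.29},
  {"wx":0,"wy":0,"wz":0,"x":0.006,"y":0,"z":0,"jaw":0.29},
  {"wx":0,"wy":0,"wz":0,"x":0.006,"y":0,"z":0,"jaw":0.29},
  {"wx":0,"wy":0,"wz":0,"x":0.006,"y":0,"z":0,"jaw":0.29},
  {"wx":0,"wy":0,"wz":0,"x":0.006,"y":0,"z":0,"jaw":0.29},
  {"wx":0,"wy":0,"wz":0,"x":0,"y":0,"z":0,"jaw":0.29},
])

```text
time: 5.85
ee_pos: [0.5567, -0.1126, 0.195]
orientation: [[0.57, -0.822, -0.0], [-0.822, -0.57, 0.0], [-0.0, -0.0, -1.0]]
contact_force: [0.6, 0.4, 0.2]
width: 0.0303
```

```bash
python3 look.py wrist w4
```

```text
disc_center 0.82 [276.8, 204.8, 368.5, 295.7] [322.3 248.3] [ 0.5713 -0.1341  0.026 ] nest -0.02 0.0031
clip_peg 0.57 [268.0, 0.7, 333.9, 25.2] [305.4   8.5] [ 0.6236 -0.2     0.039 ] nest 0.0642 0.003
nest 0.81 [178.4, 0.0, 449.3, 385.8] [321.7 152.3] [ 0.5938 -0.1661  0.022 ] nest 0.0191 0.0007
nest 0.68 [1.8, 319.9, 51.8, 432.3] [ 17.  382.9] [0.6536 0.0073 0.022 ] nest -0.0793 0.1555
5.85 [ 0.5567 -0.1126  0.195 ] [[0.57, -0.822, -0.0], [-0.822, -0.57, 0.0], [-0.0, -0.0, -1.0]] [0.6 0.4 0.2] 0.0303 [-0.34  0.3   1.71  0.    1.14  2.2 ]
```

View pics/w4.png

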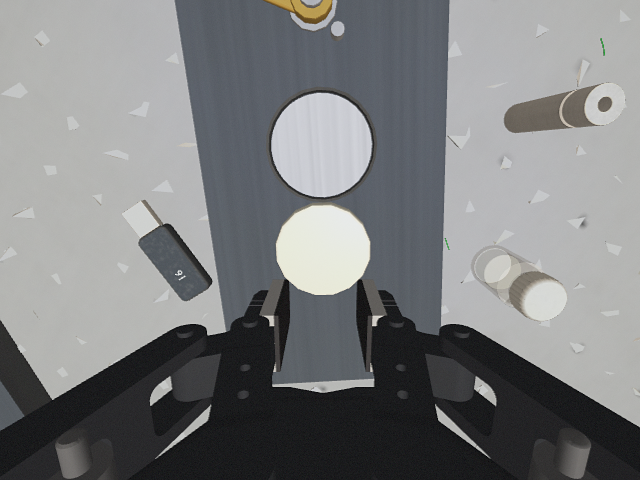

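The disc sits in the finger cradle at (322,250), directly in line with the recess at (321,145). About 41 mm remain.

Request:
drive_tool([
  {"wx":0,"wy":0,"wz":0,"x":0.006,"y":0,"z":0,"jaw":0.29},
  {"wx":0,"wy":0,"wz":0,"x":0.006,"y":0,"z":0,"jaw":0.29},
  {"wx":0,"wy":0,"wz":0,"x":0.006,"y":0,"z":0,"jaw":0.29},
  {"wx":0,"wy":0,"wz":0,"x":0.006,"y":0,"z":0,"jaw":0.29},
  {"wx":0,"wy":0,"wz":0,"x":0.006,"y":0,"z":0,"jaw":0.29},
  {"wx":0,"wy":0,"wz":0,"x":0.004,"y":0,"z":0,"jaw":0.29},
  {"wx":0,"wy":0,"wz":0,"x":0.003,"y":0,"z":0,"jaw":0.29},
  {"wx":0,"wy":0,"wz":0,"x":0.0015,"y":0,"z":0,"jaw":0.29},
  {"wx":0,"wy":0,"wz":0,"x":0,"y":0,"z":0,"jaw":0.29},
])

```text
time: 7.18
ee_pos: [0.5785, -0.1438, 0.1951]
orientation: [[0.57, -0.821, 0.0], [-0.821, -0.57, 0.0], [-0.0, -0.0, -1.0]]
contact_force: [-0.1, -0.2, 0.3]
width: 0.0302
```

```bash
python3 look.py wrist w5
```

```text
disc_center 0.83 [279.7, 203.8, 368.9, 294.7] [322.2 247.1] [ 0.5935 -0.1659  0.026 ] nest 0.0188 0.0006
clip_peg 0.63 [201.9, 56.6, 332.7, 136.0] [266.6  95.6] [ 0.6418 -0.2023  0.039 ] nest 0.0774 0.0157
nest 0.95 [180.9, 52.7, 443.3, 392.6] [319.1 189.3] [ 0.6081 -0.1847  0.022 ] nest 0.0426 0.0004
nest 0.79 [0.5, 354.7, 35.3, 431.8] [ 11.7 398.3] [ 0.6743 -0.0141  0.022 ] nest -0.0496 0.1584
7.175 [ 0.5785 -0.1438  0.1951] [[0.57, -0.821, 0.0], [-0.821, -0.57, 0.0], [-0.0, -0.0, -1.0]] [-0.1 -0.2  0.3] 0.0302 [-0.37  0.35  1.64  0.    1.16  2.16]
```

View pics/w5.png

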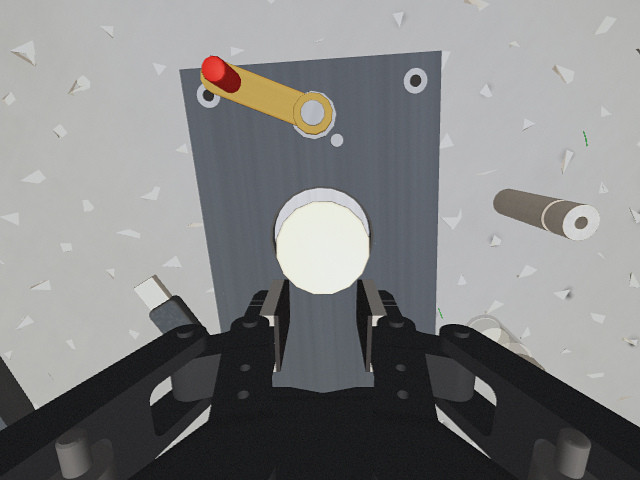

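The disc at (322,248) is still on top, with a crescent of recess floor showing ahead of it at (322,195). I'll creep on.

Request:
drive_tool([
  {"wx":0,"wy":0,"wz":0,"x":0.001,"y":0,"z":0,"jaw":0.29},
  {"wx":0,"wy":0,"wz":0,"x":0.001,"y":0,"z":0,"jaw":0.29},
  {"wx":0,"wy":0,"wz":0,"x":0.001,"y":0,"z":0,"jaw":0.29},
  {"wx":0,"wy":0,"wz":0,"x":0,"y":0,"z":0,"jaw":0.29},
])

```text
time: 7.88
ee_pos: [0.5803, -0.1463, 0.1951]
orientation: [[0.57, -0.821, -0.0], [-0.821, -0.57, 0.0], [-0.0, -0.0, -1.0]]
contact_force: [0.8, 0.2, 0.6]
width: 0.03
```

```bash
python3 look.py wrist w6|head -1
```

```text
disc_center 0.67 [278.9, 205.0, 367.7, 295.4] [322.5 249. ] [ 0.5947 -0.1678  0.026 ] nest 0.021 0.0003
```

Request:
drive_tool([
  {"wx":0,"wy":0,"wz":0,"x":0.001,"y":0,"z":0,"jaw":0.29},
  {"wx":0,"wy":0,"wz":0,"x":0.0005,"y":0,"z":0,"jaw":0.29},
  {"wx":0,"wy":0,"wz":0,"x":0,"y":0,"z":0,"jaw":0.29},
])

```text
time: 8.45
ee_pos: [0.5811, -0.1475, 0.1951]
orientation: [[0.57, -0.821, -0.0], [-0.821, -0.57, 0.0], [-0.0, -0.0, -1.0]]
contact_force: [-0.8, -0.8, -0.2]
width: 0.0299
```

```bash
python3 look.py wrist w7; python3 -c "
import cv2,numpy as np
cv2.imwrite('pics/c7.png',np.hstack([cv2.imread(f'pics/w{k}.png')[130:330,180:460] for k in (6,7)]))"
```

```text
disc_center 0.92 [278.9, 205.9, 365.7, 290.6] [322.5 247.6] [ 0.5959 -0.1696  0.026 ] nest 0.0231 0.0002
clip_peg 0.83 [204.2, 71.8, 331.2, 148.2] [267.5 108.7] [ 0.642  -0.2027  0.039 ] nest 0.0778 0.0156
nest 0.76 [0.5, 360.3, 31.8, 431.1] [ 11.2 399.8] [ 0.6767 -0.0169  0.022 ] nest -0.0459 0.1586
nest 0.73 [182.3, 64.6, 441.5, 393.6] [318.9 197.2] [ 0.6089 -0.1858  0.022 ] nest 0.0439 0.0003
8.45 [ 0.5811 -0.1475  0.1951] [[0.57, -0.821, -0.0], [-0.821, -0.57, 0.0], [-0.0, -0.0, -1.0]] [-0.8 -0.8 -0.2] 0.0299 [-0.38  0.35  1.63  0.    1.16  2.16]
```

View pics/c7.png

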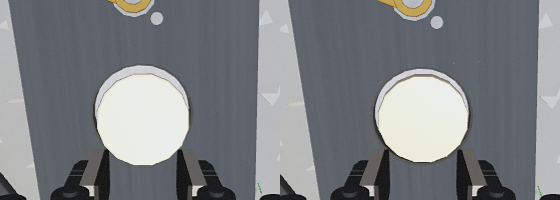

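Request:
drive_tool([
  {"wx":0,"wy":0,"wz":0,"x":-0.008,"y":0,"z":0,"jaw":0.29},
  {"wx":0,"wy":0,"wz":0,"x":-0.012,"y":0,"z":0,"jaw":0.29},
  {"wx":0,"wy":0,"wz":0,"x":0,"y":0,"z":0,"jaw":0.29},
])

```text
time: 9.02
ee_pos: [0.5692, -0.1301, 0.1953]
orientation: [[0.571, -0.821, -0.0], [-0.821, -0.571, 0.0], [-0.0, -0.0, -1.0]]
contact_force: [0.3, 0.3, 0.1]
width: 0.03
```

```bash
cat > fit.py <<'E'
import sys
from h import *
im=bot.grab_frame("wrist"); K,T,c=cam("wrist"); cv2.imwrite("pics/%s.png"%sys.argv[1],im)
r=bot.trace("disc_center","wrist")[0]; print(r["confidence"],r["box"])
k=max(cv2.findContours(r["mask"].astype(np.uint8),cv2.RETR_EXTERNAL,cv2.CHAIN_APPROX_NONE)[0],key=cv2.contourArea).reshape(-1,2)
for z in (.023,.030):
    e=px2w(K,T,k,z)[:,:2]; (cx,cy),(a,b),an=cv2.fitEllipse((e*1000).astype(np.float32)); print(z,"centre",cx,cy,"axes",a,b,an)
l,t,rr,b=map(int,r["box"]); cv2.imwrite("pics/%sc.png"%sys.argv[1],cv2.resize(im[max(t-40,0):b+40,max(l-40,0):rr+40],None,fx=3,fy=3,interpolation=cv2.INTER_CUBIC))
E
python3 fit.py w8
```

```text
0.67 [278.5, 153.8, 369.2, 244.9]
0.023 centre 595.0077514648438 -168.3517303466797 axes 38.21477127075195 38.676727294921875 178.85231018066406
0.03 centre 595.6034545898438 -169.19248962402344 axes 36.31723403930664 36.756248474121094 178.85223388671875
```

View pics/w8c.png

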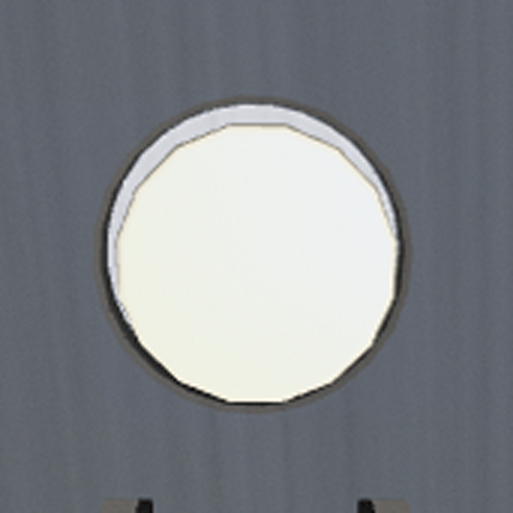

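The fit gives a round outline with equal axes at z = 0.023 and a centre within 1 mm of the recess, so the disc is seated flat. The clip is next: I'll rise, close the jaws and go round to the far side of the peg.

Request:
drive_tool([
  {"wx":0,"wy":0,"wz":0,"x":0,"y":0,"z":-0.02,"jaw":0.29},
  {"wx":0,"wy":0,"wz":0,"x":0,"y":0,"z":-0.03,"jaw":1},
  {"wx":0,"wy":0,"wz":0,"x":0,"y":0,"z":-0.03,"jaw":1},
  {"wx":0,"wy":0,"wz":0,"x":0,"y":0,"z":0,"jaw":1},
])

```text
time: 9.62
ee_pos: [0.5702, -0.1313, 0.2774]
orientation: [[0.57, -0.821, 0.004], [-0.821, -0.57, -0.001], [0.003, -0.002, -1.0]]
contact_force: [0.3, -0.8, -0.2]
width: 0.0
```

```bash
python3 -c "
from h import *
plan((.6665,-.2237,.27),-13.8,4)"; python3 look.py wrist w9; python3 look.py scene s9|grep peg
```

```text
t 9.625 pos [ 0.5702 -0.1313  0.2774] xang -55.22 F [ 0.3 -0.8 -0.2] w 0.0
{"x":0.0327,"y":-0.0066,"z":0.0019,"wz":3.45},{"x":0.0322,"y":-0.0086,"z":0.0019,"wz":3.45},{"x":0.0317,"y":-0.0105,"z":0.0019,"wz":3.45},{"x":0.0310,"y":-0.0124,"z":0.0019,"wz":3.45},
disc_center 0.7 [296.8, 159.1, 354.9, 217.0] [323.8 186.1] [ 0.5943 -0.1683  0.026 ] nest 0.0212 -0.0002
disc_center 0.2 [232.9, 63.2, 399.6, 331.3] [324.2 183.8] [ 0.5949 -0.1697  0.026 ] nest 0.0226 -0.0006
clip_peg 0.67 [249.2, 67.3, 331.7, 118.2] [289.3  91.8] [ 0.6409 -0.2014  0.039 ] nest 0.0761 0.0156
clip_peg 0.62 [28.2, 309.8, 66.2, 358.4] [ 47.6 334.8] [0.6914 0.019  0.039 ] nest -0.0648 0.1924
nest 0.89 [237.5, 63.9, 401.3, 335.2] [324.3 184. ] [ 0.5946 -0.1693  0.022 ] nest 0.0221 -0.0006
nest 0.79 [0.0, 273.9, 137.6, 407.4] [ 68.2 338.6] [0.6847 0.0302 0.022 ] nest -0.0778 0.1942
9.625 [ 0.5702 -0.1313  0.2774] [[0.57, -0.821, 0.004], [-0.821, -0.57, -0.001], [0.003, -0.002, -1.0]] [ 0.3 -0.8 -0.2] 0.0 [-0.36  0.24  1.59  0.    1.3   2.18]
clip_peg 0.67 [235.1, 242.6, 241.6, 256.7] [238.  249.1] [0.6906 0.0477 0.039 ] nest -0.0878 0.2097
```

View pics/w9.png

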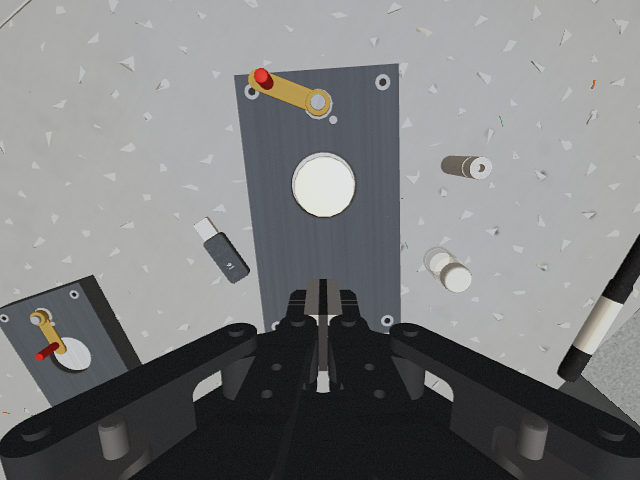

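The disc is seated at (324,186). The peg's top is at (262,76), the pivot at (318,102), and the clip is still open.

```bash
python3 -c "
from h import *
K,T,c=cam('wrist')
p=px2w(K,T,[(262,76)],.05)[0];v=px2w(K,T,[(318,102)],.034)[0];d=p-v;print(p,v,np.hypot(*d[:2]),np.degrees(np.arctan2(d[1],d[0])))"
```

```text
[ 0.65396455 -0.1983475   0.05      ] [ 0.62415771 -0.20613166  0.034     ] 0.03080649776594766 14.63610329854193
```

Request:
drive_tool([
  {"wx":0,"wy":0,"jaw":1,"x":0.0327,"y":-0.0066,"z":0.0019,"wz":3.45},
  {"wx":0,"wy":0,"jaw":1,"x":0.0322,"y":-0.0086,"z":0.0019,"wz":3.45},
  {"wx":0,"wy":0,"jaw":1,"x":0.0317,"y":-0.0105,"z":0.0019,"wz":3.45},
  {"wx":0,"wy":0,"jaw":1,"x":0.031,"y":-0.0124,"z":0.0019,"wz":3.45},
  {"wx":0,"wy":0,"jaw":1,"x":0,"y":0,"z":0,"wz":0},
  {"wx":0,"wy":0,"jaw":1,"x":0,"y":0,"z":0,"wz":0},
])

```text
time: 10.78
ee_pos: [0.6658, -0.2231, 0.2669]
orientation: [[0.359, -0.933, -0.001], [-0.933, -0.359, 0.001], [-0.001, 0.001, -1.0]]
contact_force: [-0.6, -0.2, 0.5]
width: -0.0001
```

```bash
python3 -c "
from h import *
plan((.6665,-.2237,.211),0,3)"; python3 look.py wrist w10
```

```text
t 10.775 pos [ 0.6658 -0.2231  0.2669] xang -68.98 F [-0.6 -0.2  0.5] w -0.0001
{"x":0.0003,"y":-0.0001,"z":0.0186,"wz":0.00},{"x":0.0003,"y":-0.0001,"z":0.0186,"wz":0.00},{"x":0.0003,"y":-0.0001,"z":0.0186,"wz":0.00},
clip_peg 0.6 [305.1, 285.0, 378.0, 310.5] [365.2 296.7] [ 0.6324 -0.2114  0.039 ] nest 0.0786 0.0027
nest 0.89 [294.0, 237.5, 455.5, 401.4] [394.1 293.3] [ 0.6101 -0.2144  0.022 ] nest 0.0671 -0.0166
10.775 [ 0.6658 -0.2231  0.2669] [[0.359, -0.933, -0.001], [-0.933, -0.359, 0.001], [-0.001, 0.001, -1.0]] [-0.6 -0.2  0.5] -0.0001 [-0.43  0.48  1.28  0.    1.37  2.34]
```

View pics/w10.png

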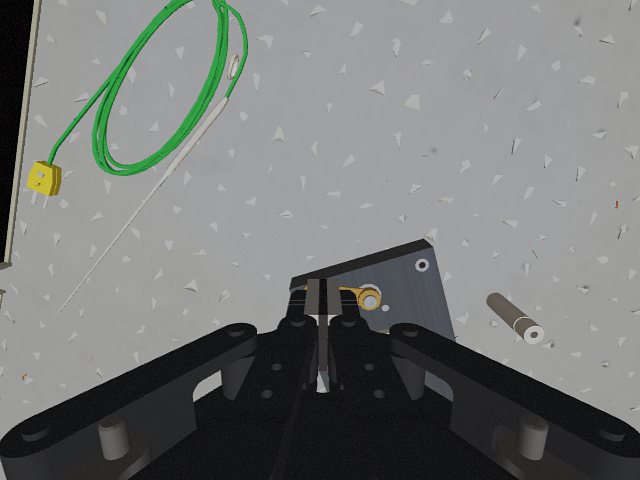

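The fingers are above the far side of the peg, with about 13 mm of clearance to it. I'll descend so the tips are 37 mm up, above the pivot head.

Request:
drive_tool([
  {"wx":0,"wy":0,"wz":0,"x":0.0005,"y":0,"z":0.02,"jaw":1},
  {"wx":0,"wy":0,"wz":0,"x":0,"y":0,"z":0.02,"jaw":1},
  {"wx":0,"wy":0,"wz":0,"x":0,"y":0,"z":0.015,"jaw":1},
  {"wx":0,"wy":0,"wz":0,"x":0,"y":0,"z":0.0015,"jaw":1},
  {"wx":0,"wy":0,"wz":0,"x":0,"y":0,"z":0,"jaw":1},
])

```text
time: 11.6
ee_pos: [0.6664, -0.2239, 0.2112]
orientation: [[0.358, -0.934, 0.0], [-0.934, -0.358, -0.0], [0.0, -0.0, -1.0]]
contact_force: [1.0, -0.0, -0.5]
width: 0.0002
```

Request:
drive_tool([
  {"wx":0,"wy":0,"wz":0,"x":-0.006,"y":0,"z":0,"jaw":1},
  {"wx":0,"wy":0,"wz":0,"x":-0.006,"y":0,"z":0,"jaw":1},
  {"wx":0,"wy":0,"wz":0,"x":0,"y":0,"z":0,"jaw":1},
])

```text
time: 11.98
ee_pos: [0.6619, -0.212, 0.2114]
orientation: [[0.359, -0.933, 0.0], [-0.933, -0.359, -0.0], [0.0, -0.0, -1.0]]
contact_force: [-0.2, -0.0, 0.4]
width: -0.0004
```

Request:
drive_tool([
  {"wx":0,"wy":0,"wz":-5.375,"x":-0.0031,"y":-0.0013,"z":0,"jaw":1},
  {"wx":0,"wy":0,"wz":-5.375,"x":-0.0031,"y":-0.0013,"z":0,"jaw":1},
  {"wx":0,"wy":0,"wz":-5.375,"x":-0.0031,"y":-0.0013,"z":0,"jaw":1},
  {"wx":0,"wy":0,"wz":-5.375,"x":-0.0031,"y":-0.0013,"z":0,"jaw":1},
  {"wx":0,"wy":0,"wz":-5.375,"x":-0.0031,"y":-0.0013,"z":0,"jaw":1},
  {"wx":0,"wy":0,"wz":-5.375,"x":-0.0031,"y":-0.0013,"z":0,"jaw":1},
])

```text
time: 12.72
ee_pos: [0.658, -0.193, 0.2113]
orientation: [[0.803, -0.596, 0.001], [-0.596, -0.803, -0.0], [0.001, -0.0, -1.0]]
contact_force: [1.3, 0.5, 1.2]
width: -0.0002
```

```bash
cat > rel.py <<'E'
from h import *
s=bot.read_state();R=np.array(s["orientation"]);print("pivot in tool",(R.T@(np.array([.6253,-.2067,0])-s["ee_pos"]))[:2].round(4),"xang",np.degrees(np.arctan2(R[1,0],R[0,0])).round(1))
E
python3 rel.py; python3 look.py wrist w11; python3 look.py scene s11
```

```text
pivot in tool [-0.0182  0.0305] xang -36.6
disc_center 0.74 [321.3, 373.0, 328.2, 395.9] [323.3 384.3] [ 0.614  -0.1621  0.026 ] nest 0.0286 0.0191
clip_peg 0.57 [362.2, 303.9, 396.5, 335.0] [379. 319.] [ 0.6352 -0.2091  0.039 ] nest 0.0786 0.0063
nest 0.9 [280.5, 244.9, 485.8, 394.6] [392.  298.5] [ 0.6317 -0.218   0.022 ] nest 0.0833 -0.0019
nest 0.57 [0.0, 386.0, 44.0, 479.1] [ 18.2 407.6] [ 0.6994 -0.0153  0.022 ] nest -0.033 0.1773
12.725 [ 0.658  -0.193   0.2113] [[0.803, -0.596, 0.001], [-0.596, -0.803, -0.0], [0.001, -0.0, -1.0]] [1.3 0.5 1.2] -0.0002 [-0.4   0.5   1.39  0.    1.26  1.81]
disc_center 0.91 [327.6, 278.7, 353.3, 300.9] [341.5 287.3] [0.5147 0.0144 0.026 ] nest -0.1714 0.0513
clip_peg 0.72 [329.5, 175.5, 357.1, 191.0] [341.8 183.4] [ 0.6362 -0.1842  0.039 ] nest 0.0597 0.0227
clip_peg 0.59 [233.3, 238.6, 245.8, 259.5] [237.8 249.3] [0.6907 0.0483 0.039 ] nest -0.0882 0.2101
nest 0.83 [212.5, 234.2, 279.5, 311.3] [245.6 272.9] [0.6592 0.0702 0.022 ] nest -0.1249 0.1992
nest 0.78 [323.9, 176.9, 395.2, 259.0] [358.8 218.4] [ 0.5721 -0.1373  0.022 ] nest -0.0169 0.0017
12.925 [ 0.6579 -0.1932  0.2111] [[0.8, -0.6, 0.0], [-0.6, -0.8, -0.0], [0.0, -0.0, -1.0]] [-0.2  0.2 -0.3] -0.0001 [-0.4   0.5   1.39  0.    1.26  1.82]
```

View pics/w11.png

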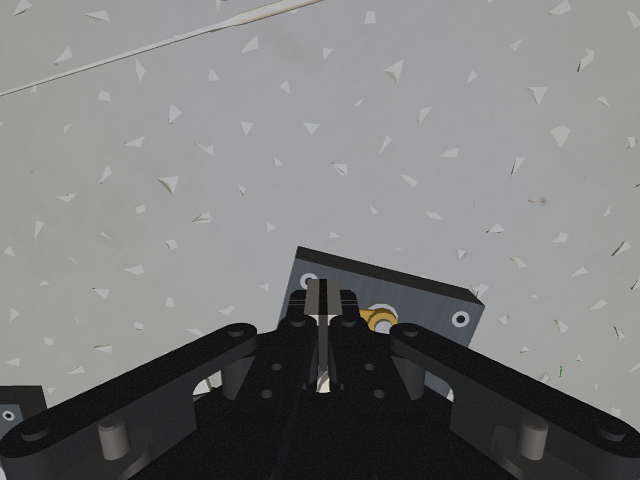

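The clip follows the fingers. In the picture the brass bar at (375,318) trails round with the tool and the pivot is visible. I'll continue the arc.

Request:
drive_tool([
  {"wx":0,"wy":0,"wz":-5.375,"x":-0.0034,"y":-0.0014,"z":0,"jaw":1},
  {"wx":0,"wy":0,"wz":-5.375,"x":-0.0034,"y":-0.0014,"z":0,"jaw":1},
  {"wx":0,"wy":0,"wz":-5.375,"x":-0.0034,"y":-0.0014,"z":0,"jaw":1},
  {"wx":0,"wy":0,"wz":-5.375,"x":-0.0034,"y":-0.0014,"z":0,"jaw":1},
  {"wx":0,"wy":0,"wz":-5.375,"x":-0.0034,"y":-0.0014,"z":0,"jaw":1},
  {"wx":0,"wy":0,"wz":-5.375,"x":-0.0034,"y":-0.0014,"z":0,"jaw":1},
  {"wx":0,"wy":0,"wz":-5.375,"x":-0.0031,"y":-0.0014,"z":0,"jaw":1},
  {"wx":0,"wy":0,"wz":-5.375,"x":-0.0031,"y":-0.0014,"z":0,"jaw":1},
  {"wx":0,"wy":0,"wz":-5.375,"x":-0.0031,"y":-0.0014,"z":0,"jaw":1},
  {"wx":0,"wy":0,"wz":-5.375,"x":-0.0031,"y":-0.0014,"z":0,"jaw":1},
])

```text
time: 14.38
ee_pos: [0.63, -0.1728, 0.2111]
orientation: [[0.956, 0.294, 0.0], [0.294, -0.956, -0.0], [0.0, 0.0, -1.0]]
contact_force: [0.8, -0.0, 0.5]
width: 0.0001
```

```bash
python3 rel.py; python3 look.py scene s12 | grep -v nest
```

```text
pivot in tool [-0.0145  0.0309] xang 17.1
14.375 [ 0.63   -0.1728  0.2111] [[0.956, 0.294, 0.0], [0.294, -0.956, -0.0], [0.0, 0.0, -1.0]] [ 0.8 -0.   0.5] 0.0001 [-0.39  0.44  1.48  0.    1.23  0.89]
```

Request:
drive_tool([
  {"wx":0,"wy":0,"wz":-5.35,"x":-0.0031,"y":-0.0013,"z":0,"jaw":1},
  {"wx":0,"wy":0,"wz":-5.35,"x":-0.0031,"y":-0.0013,"z":0,"jaw":1},
  {"wx":0,"wy":0,"wz":-5.35,"x":-0.0031,"y":-0.0013,"z":0,"jaw":1},
  {"wx":0,"wy":0,"wz":0,"x":0,"y":0,"z":0,"jaw":1},
])

```text
time: 15.08
ee_pos: [0.62, -0.1728, 0.211]
orientation: [[0.84, 0.543, -0.0], [0.543, -0.84, 0.0], [0.0, -0.0, -1.0]]
contact_force: [0.1, 0.6, 0.2]
width: 0.0004
```

Request:
drive_tool([
  {"wx":0,"wy":0,"wz":-5.35,"x":-0.0025,"y":-0.0013,"z":0,"jaw":1},
  {"wx":0,"wy":0,"wz":0,"x":0,"y":0,"z":0,"jaw":1},
])

```text
time: 15.32
ee_pos: [0.6179, -0.1727, 0.2112]
orientation: [[0.785, 0.619, 0.002], [0.619, -0.785, 0.001], [0.002, 0.001, -1.0]]
contact_force: [8.6, 3.0, -3.1]
width: 0.0
```

Request:
drive_tool([
  {"wx":0,"wy":0,"wz":0,"x":-0.001,"y":0,"z":0,"jaw":1},
  {"wx":0,"wy":0,"wz":0,"x":0,"y":0,"z":0,"jaw":1},
])

```text
time: 15.58
ee_pos: [0.6174, -0.173, 0.2112]
orientation: [[0.786, 0.618, 0.003], [0.618, -0.786, 0.001], [0.003, 0.001, -1.0]]
contact_force: [11.2, 6.1, -3.5]
width: -0.0001
```

```bash
python3 rel.py
```

```text
pivot in tool [-0.0153  0.0312] xang 38.2
```

The reaction rose to 12 N against the push, which means the clip is on its stop. I'll back off, rise and look.

Request:
drive_tool([
  {"wx":0,"wy":0,"wz":0,"x":0.006,"y":0,"z":0,"jaw":1},
  {"wx":0,"wy":0,"wz":0,"x":0.008,"y":0,"z":0,"jaw":1},
  {"wx":0,"wy":0,"wz":0,"x":0,"y":0,"z":-0.03,"jaw":1},
  {"wx":0,"wy":0,"wz":0,"x":0,"y":0,"z":-0.05,"jaw":1},
  {"wx":0,"wy":0,"wz":0,"x":-0.05,"y":-0.03,"z":-0.02,"jaw":1},
  {"wx":0,"wy":0,"wz":0,"x":-0.06,"y":-0.03,"z":0,"jaw":1},
  {"wx":0,"wy":0,"wz":0,"x":-0.04,"y":-0.03,"z":0,"jaw":1},
  {"wx":0,"wy":0,"wz":0,"x":0,"y":0,"z":0,"jaw":1},
  {"wx":0,"wy":0,"wz":0,"x":0,"y":0,"z":0,"jaw":1},
])

```text
time: 16.7
ee_pos: [0.4589, -0.1866, 0.3115]
orientation: [[0.785, 0.62, 0.001], [0.62, -0.785, -0.0], [0.001, 0.001, -1.0]]
contact_force: [0.2, -1.1, -0.5]
width: 0.0001
```

```bash
python3 look.py wrist w13; python3 -c "
from h import *
K,T,c=cam('wrist')
print(w2px(K,T,[(.6253,-.2067,.03),(.5946,-.1681,.023)]))"
```

```text
disc_center 0.76 [393.3, 40.7, 445.0, 101.2] [416.8  70.1] [ 0.5918 -0.1655  0.026 ] nest 0.0174 -0.0005
disc_center 0.6 [140.5, 0.0, 201.4, 36.0] [171.5  14.4] [ 0.5165 -0.0166  0.026 ] nest -0.146 0.0334
clip_peg 0.56 [434.0, 51.3, 510.6, 81.9] [471.9  67. ] [ 0.6111 -0.1912  0.039 ] nest 0.0495 -0.0014
clip_peg 0.23 [258.3, 0.1, 531.4, 143.6] [390.5  70.9] [ 0.5767 -0.1515  0.039 ] nest -0.0029 -0.0035
nest 0.69 [263.2, 0.4, 534.1, 148.0] [390.4  71. ] [ 0.5813 -0.1518  0.022 ] nest 0.0001 -0.0002
16.7 [ 0.4589 -0.1866  0.3115] [[0.785, 0.62, 0.001], [0.62, -0.785, -0.0], [0.001, 0.001, -1.0]] [ 0.2 -1.1 -0.5] 0.0001 [-0.54  0.04  1.75  0.    1.35  0.36]
[[498.84352537  67.4400537 ]
 [422.1137691   69.9297482 ]]
```

View pics/w13.png

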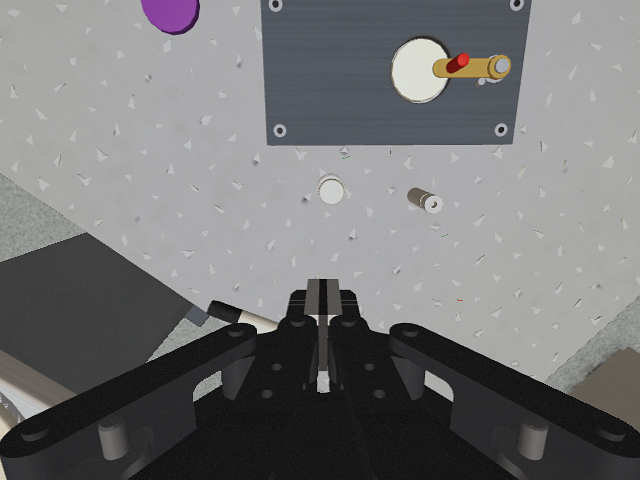

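The clip now runs along the plate's -x, from the pivot at (500,66) to over the disc edge at (438,68). The disc is seated at (420,70), the vial and post are upright, and the arm is clear, so I'm handing in.

```bash
python3 -c "
from rig import bot
print(bot.job_done())"
```

```text
the job is handed in; nothing more can be done
None
```

The disc is seated in the recess, the clip is closed over its edge, and I handed the job in at about 17 s. No verdict was reported.

- **Disc:** I pushed it across the plate with the two fingertips, partly open as a cradle, until it dropped in. After backing off, the wrist camera showed a round outline at seated height, so it lies flat, with its centre less than 1 mm from the recess centre I measured.
- **Clip:** I swung it round by the red peg with the jaws closed until the reaction rose to about 12 N, which I took as the stop. The last picture shows the clip lying along the plate's -x over the disc edge.
- **Other objects:** The vial and post were standing in their places in the last picture. The USB stick was out of its view. I last saw it in place just before the clip swing and didn't check it again, but the fingertips stayed well above it after that.
- **Faults and disagreements:** My first move call was refused because keys were missing, and nothing moved. The network's last disc centre was about 3 mm off along the plate, because the clip hid part of the disc.

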